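# Coast-down check of a sample carousel

## Robot

A 7-joint arm with a two-finger parallel gripper is mounted at the origin on the work surface. World frame = base frame: x ahead of the robot, y to its left, z up, the work surface at z = 0. Lengths are in m, angles in degrees, forces in N, time in s.
With the tool pointing down it reaches from about 0.425 to 0.875 m from the base axis. Payload 4.7 kg.
Tool frame: the origin (TCP) lies between the finger pads, 19 mm behind the fingertips; this is the grasp point; z points along the fingers, y is the line along which they close (so a half turn about z gives the same grasp; the last joint's range is limited). The gripper opens to 87 mm and grips with 3 to 60 N. Pads are 19 mm wide; open, the fingers measure 117 mm over their backs; the gripper's body (75 mm by 190 mm) begins 51 mm behind the grasp point.
Start: joints at [-72.817, 18.392, -4.016, 83.108, 1.295, 78.541, -3.26], TCP at [0.183, 0.624, 0.241] pointing down, gripper open.
Joint ranges: [-163.93, 163.93], [-17.29, 119.83], [-79.2, 71.16], [3.27, 140.29], [-89.18, 269.18], [5.43, 117.66], [-154.24, 154.24]. Speed limits (degrees/s): [147.25, 147.25, 180, 180, 180, 180, 180].

## Interface

Orientations are given as [roll, pitch, yaw] about the fixed x, y, z axes, in that order (R = Rz(yaw) Ry(pitch) Rx(roll)).
In Python, from cell import env, read_camera gives the robot as it stands.
- The arm moves only by the shell command python3 -m jog 'ROWS' [FORCE]. ROWS is JSON, a list of rows, each a list of 5 numbers: the opening, from 0 (shut) to 1 (fully open), then the shift along the tool's x, y, z each as a share of 0.02 m, from -1 to 1, then the turn about the tool's z as a share of 45 degrees, from -1 to 1. In form: [[gripper, x, y, z, yaw], ...]. A call has 1 to 12 rows; each row shifts and turns the commanded pose from where the row before left it, along the tool's axes as they then stand; what a row does not reach is not made up. A row lasts 1/12 s, in which the tool goes at most 41.7 mm and 7.16 degrees, less where a joint would pass 70% of its speed; a pose out of reach is approached as far as the arm can. A call with a number of a shift or a turn outside -1 to 1 is refused whole. A call with a gripper value outside its range is refused whole. The fingers move at their own pace and stop on an object; FORCE is the grip in N (left out, the last holds). Time passes only in rows, so rows that do not move let the fingers close. It gives the time, the measured TCP pose, the force, the opening and the grip force at its end, in the units of the state.
- env.get_obs(): the state, without advancing time (a new reading comes with each control period).
- read_camera(name): name is "scene" or "top"; returns a dict with "color" (384x512x3 uint8, red, green, blue), "range_z" (384x512 float32, m along the optical axis (not along the pixel's ray), 0 where there is no reading), "mtx" (3x3 intrinsics, pixels), "world_from_camera" (4x4, takes a point from camera to world coordinates). Camera axes: x right, y down, z forward; pixel columns grow to the right and rows downward; lengths in m; the calibration is good to about 2 mm. A picture is of the moment at which its call begins.
- env.sign_off(): hands the job in; it is judged then, once.
The state is a dict: "time_s": time; "qpos": joint angles; "joint_velocities": joint speeds; "effort": joint torques, N m; "tool_pos": TCP position; "tool_rot": TCP orientation; "force": force on the tool from outside, world axes, zero at the start; "wrist_torque": the same for the moment, N m; "grip_width": finger opening in m; "grasp_force": force on a finger pad.
Only numpy, scipy, OpenCV 4.12 (cv2) and the standard library are available. Lean on these libraries where they do the work, as an engineer would, in place of code of your own. Each camera call takes 0.05 s, during which the arm holds its last target. There are 200 camera calls.

## Task

Check the bearing of the sample carousel: gently push its upright steel peg so that the turntable spins anticlockwise seen from above, a turn in about 4 to 5 seconds and never faster than a turn in 2.5 seconds, and let it coast. Follow the wide white jar as it goes round, with the gripper's tool point kept above its cap (inside the cap's edge, about 5 cm up) for at least 5 seconds in one go while the turntable still turns clearly and untouched, and stay with it to finish hovering above the cap with the turntable standing still. Never touch the jar, and leave the glassware around the carousel where it stands.

Things in the scene. Friction and masses are not known exactly. Their poses are not given: they have to be found in the camera images.
- carousel (a joint): Turntable angle, rad: grows anticlockwise seen from above, no stops, counts on past a turn; at 0 the peg points along the foot's +x. Runs freely on a vertical bearing. Nominal inertia with load 0.0099 kg m2 (a third more or less), viscous drag 0.0007 N m s/rad, dry friction 0.0004 N m: from 1.2 rad/s it stops in about 16 s. Launched = over 0.8 rad/s untouched; following counts over 0.2 rad/s.
- peg_top (a point): Centre of the top of the drive peg: upright steel rod 16 mm in diameter, 88 mm from the turntable's axis, standing on the disc from height 70 mm to this point at 150 mm. It turns with the disc. Push it sideways, along its circle; it takes less than 1 N.
- jar_cap (a point): Centre of the top of the jar's flat round cap, at height 145 mm, 88 mm from the axis, straight across the axis from the peg. Jar: white plastic, body 58 mm wide, cap 50 mm wide, clamped to the disc and turning with it. The tool point (between the finger pads) has to stay within 25 mm of this point sideways, and 20 to 90 mm above it.
- jar: The wide white jar itself; origin at the centre of its underside, on the disc at height 70 mm, z up.
- sampler: Fixed grey round foot of the carousel, 210 mm wide; origin on the bench (z = 0), on the turntable's axis, z up; it may stand anywhere on the middle of the bench and be turned a little.
- axis_point (a point): Point on the turntable's axis at height 90 mm, top of a steel hub 40 mm wide; does not move. The turntable is a grey disc 240 mm across, 12 mm thick, top face at height 70 mm. Four small vials, 29 mm wide, tops at height 113 mm, are clamped on it 88 mm from the axis, at 72, 108, 252 and 288 degrees anticlockwise from the peg.
- conical_flask: Bystander near the carousel: conical glass flask, 84 mm wide foot, 122 mm tall; origin at the centre of its underside. Leave alone.
- beaker: Bystander near the carousel: glass beaker, 68 mm wide, 90 mm tall; origin at the centre of its underside. Leave alone.
- reagent_jar: Bystander near the carousel: amber jar with black cap, 56 mm wide, 85 mm tall; origin at the centre of its underside. Leave alone.
- round_flask: Bystander near the carousel: small glass flask with slim neck, 62 mm wide, 120 mm tall; origin at the centre of its underside. Leave alone.
- weight: Bystander near the carousel: steel calibration weight, 28 mm wide, 30 mm tall; origin at the centre of its underside. Leave alone.

How it is judged (in metres and radians):
On the way, in this order (a step that is already met when the one before it is completed fails the run):
1. the turntable spins anticlockwise faster than 0.8 rad/s with the robot clear of it (velocity of joint carousel above 0.8 rad/s and contact force between each of the arm, the fingers and sampler below 0.05 N), for 0.1 s.
2. for 5 s in one go, the tool point stays above the jar's cap (within 25 mm sideways, 20 to 90 mm above) while the turntable coasts untouched faster than 0.2 rad/s (horizontal distance between the grasp point and jar_cap below 0.025 m and z of the grasp point in the frame of sampler between 0.165 and 0.235 m and contact force between each of the arm, the fingers and sampler below 0.05 N and velocity of joint carousel above 0.2 rad/s), for 5 s.
At the end, for the whole second after the job is handed in: the turntable stands still (under 0.04 rad/s), the tool point is above the jar's cap, within 25 mm sideways and 20 to 90 mm above it, touching nothing, and the glassware stands where it was (20 mm) (horizontal distance between the grasp point and jar_cap below 0.025 m and z of the grasp point in the frame of sampler between 0.165 and 0.235 m and velocity of joint carousel between -0.04 and 0.04 rad/s and distance of each of conical_flask, beaker, reagent_jar, round_flask, weight from where it was at the start of the episode below 0.02 m).
It fails at once if the jar is touched (contact force between any of the arm, the fingers and jar above 0.5 N).
It fails at once if the carousel is slammed (over 20 N) (contact force between any of the arm, the fingers and sampler above 20 N).
It fails at once if the turntable spins faster than 2.5 rad/s (velocity of joint carousel above 2.5 rad/s or velocity of joint carousel below -2.5 rad/s).
It fails at once if glassware around the carousel is knocked over or moved (distance of any of conical_flask, beaker, reagent_jar, round_flask, weight from where it was at the start of the episode above 0.02 m or angle between any of conical_flask, beaker, reagent_jar, round_flask, weight's own z axis and vertical above 0.3 rad).
It also fails if it takes over 72 s, if anything falls off the work surface, if the arm or the gripper's body presses on something with over 40 N, if the wrist force passes 120 N, or if a joint passes its speed limit or range.

## Working session

There is one attempt and no reset: what is moved stays moved. The work goes in short steps, Python scripts to look and compute and a shell command to move; the robot and the scene stay as the last step left them, time stands still between calls to the robot, and variables do not carry over. Pictures are saved under pics/ and viewed, at most 10 in all, crops included, and the job is handed in when it is done.

```bash
ls; mkdir -p pics; python3 - <<'E'
from cell import env, read_camera
import cv2,numpy as np
o=env.get_obs(); print({k:np.round(v,3) for k,v in o.items()})
ims=[]
for n in("scene","top"):
    c=read_camera(n); np.savez(f"pics/{n}0.npz",**c); ims.append(c["color"]); print(n,c["mtx"],c["world_from_camera"].round(3))
    cv2.imwrite(f"pics/{n}0.png",cv2.cvtColor(c["color"],cv2.COLOR_RGB2BGR))
E
```

```text
pics
{'time_s': np.float64(0.0), 'qpos': array([-72.816,  18.439,  -4.017,  83.175,   1.295,  78.541,  -3.261]), 'joint_velocities': array([-0.007, -0.08 , -0.004, -0.079, -0.004, -0.083,  0.047]), 'effort': array([-0.0000e+00, -4.9128e+01, -4.0400e-01, -3.1253e+01, -6.4000e-02,
        4.4000e-02,  0.0000e+00]), 'tool_pos': array([0.183, 0.623, 0.24 ]), 'tool_rot': array([-1.79890e+02,  5.00000e-03,  1.63627e+02]), 'force': array([ 0.041,  0.726, -1.003]), 'wrist_torque': array([ 0.005, -0.032,  0.017]), 'grasp_force': np.float64(0.0), 'grip_width': np.float64(0.087)}
scene [[479.11520191   0.         258.75701757]
 [  0.         479.11520191 196.83393669]
 [  0.           0.           1.        ]] [[-0.805  0.476 -0.353  0.985]
 [ 0.593  0.655 -0.469  0.558]
 [ 0.008 -0.587 -0.81   0.965]
 [ 0.     0.     0.     1.   ]]
top [[410.3932198    0.         248.73876883]
 [  0.         410.3932198  190.90647907]
 [  0.           0.           1.        ]] [[ 0.026 -0.994  0.105  0.489]
 [-1.    -0.024  0.019  0.048]
 [-0.016 -0.106 -0.994  1.052]
 [ 0.     0.     0.     1.   ]]
```

View pics/top0.png

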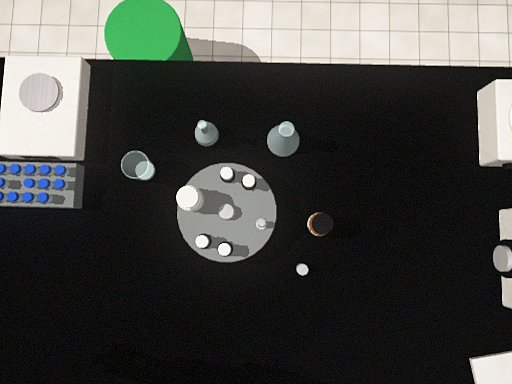

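View pics/scene0.png

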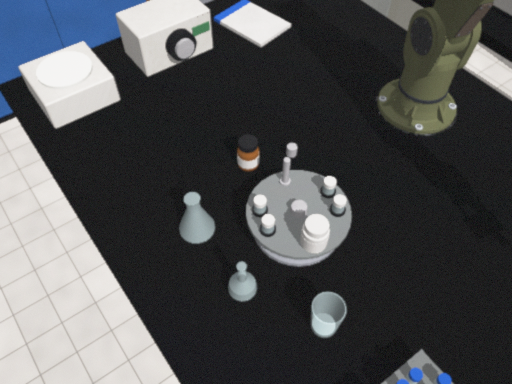

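Top view: disc at about (227,212), jar cap (189,198), peg top (262,223), amber jar (320,224), weight (302,269), conical flask (286,138), round flask (206,132), beaker (138,166). The scene view shows the same layout, with the hub at (299,207), the peg top at (287,160) and the jar cap at (316,227).

```bash
cat > h.py <<'E'
import numpy as np
def ray(c,u,v):
    K=c["mtx"];T=c["world_from_camera"]
    return T[:3,3],T[:3,:3]@np.array([(u-K[0,2])/K[0,0],(v-K[1,2])/K[1,1],1])
def atz(c,u,v,z):
    o,d=ray(c,u,v); return o+d*(z-o[2])/d[2]
def two(c1,p1,c2,p2):
    o1,d1=ray(c1,*p1);o2,d2=ray(c2,*p2)
    s=np.linalg.lstsq(np.c_[d1,-d2],o2-o1,rcond=None)[0]
    a,b=o1+s[0]*d1,o2+s[1]*d2
    return (a+b)/2,np.linalg.norm(a-b)
def cloud(c):
    K=c["mtx"];T=c["world_from_camera"];Z=c["range_z"]
    v,u=np.mgrid[:Z.shape[0],:Z.shape[1]]
    P=np.stack([(u-K[0,2])/K[0,0]*Z,(v-K[1,2])/K[1,1]*Z,Z],-1)
    P=P@T[:3,:3].T+T[:3,3]; P[Z<=0]=np.nan; return P
E
python3 - <<'E'
import numpy as np,cv2
from h import *
t=dict(np.load("pics/top0.npz"));s=dict(np.load("pics/scene0.npz"))
for n,a,b in[("hub",(227,212),(299,207)),("cap",(189,198),(316,226)),("peg",(262,223),(287,160)),("amber",(320,224),(248,144)),("weight",(302,269),(292,148))]:
    p,e=two(t,a,s,b);print(n,p.round(3),round(e,4))
for nm,c in(("top",t),("scene",s)):
    P=cloud(c);x,y,z=P[...,0],P[...,1],P[...,2]
    h=two(t,(227,212),s,(299,207))[0]
    r=np.hypot(x-h[0],y-h[1])
    m=(r<.13)&(abs(z-.07)<.005)
    pts=P[m][:,:2].astype(np.float32); print(nm,"disc z",np.median(z[m]),"circle",cv2.minEnclosingCircle(pts))
    for n,m in(("cap",(r<.13)&(abs(z-.145)<.006)&(np.hypot(x-h[0]-.03,y-h[1]-.09)<.06)),("hub",(r<.03)&(abs(z-.09)<.005))):
        if m.sum()<5: print(n,m.sum());continue
        q=P[m];print(n,m.sum(),q.mean(0).round(4),"enc",cv2.minEnclosingCircle(q[:,:2].astype(np.float32)))
    # bystanders
    m=((r>.135)&(r<.3)&(z>.015)&(z<.2)).astype(np.uint8)
    k,L,st,ce=cv2.connectedComponentsWithStats(m)
    for i in range(1,k):
        if st[i,4]>40:
            q=P[L==i];print("by",st[i,4],np.median(q,0).round(3),q.min(0).round(3),q.max(0).round(3))
g=cv2.cvtColor(t["color"],cv2.COLOR_RGB2BGR)[140:280,120:340];cv2.imwrite("pics/tc.png",cv2.resize(g,None,fx=3.5,fy=3.5,interpolation=cv2.INTER_CUBIC))
E
```

```text
hub [0.54  0.117 0.074] 0.0018
cap [0.567 0.201 0.125] 0.0011
peg [0.514 0.035 0.141] 0.0021
amber [ 0.519 -0.106  0.071] 0.0031
weight [ 0.406 -0.069  0.016] 0.002
top disc z 0.06952688245357364 circle ((0.5426988005638123, 0.11961647868156433), 0.11969974637031555)
cap 390 [0.5694 0.2025 0.1444] enc ((0.5694246888160706, 0.2026241272687912), 0.02491850033402443)
hub 173 [0.5428 0.1193 0.0883] enc ((0.54300457239151, 0.11937376856803894), 0.017914868891239166)
by 477 [0.735 0.176 0.053] [0.712 0.151 0.018] [0.77  0.207 0.123]
by 756 [ 0.724 -0.013  0.056] [ 0.696 -0.056  0.015] [0.771 0.022 0.125]
by 575 [0.653 0.353 0.063] [0.616 0.307 0.015] [0.683 0.373 0.093]
by 484 [ 0.52  -0.103  0.084] [ 0.494 -0.134  0.017] [ 0.547 -0.081  0.09 ]
by 109 [ 0.409 -0.068  0.029] [ 0.395 -0.081  0.015] [ 0.422 -0.055  0.034]
scene disc z 0.06901946396702441 circle ((0.5446906089782715, 0.12077322602272034), 0.12090911716222763)
cap 409 [0.5719 0.206  0.1438] enc ((0.5712957978248596, 0.20456673204898834), 0.025864234194159508)
hub 160 [0.5448 0.1218 0.0877] enc ((0.5451821088790894, 0.1207934245467186), 0.018628304824233055)
by 632 [ 0.53  -0.093  0.064] [ 0.496 -0.132  0.015] [ 0.55  -0.077  0.088]
by 98 [ 0.413 -0.065  0.027] [ 0.395 -0.082  0.016] [ 0.425 -0.053  0.034]
by 1053 [ 0.743 -0.001  0.056] [ 0.698 -0.041  0.015] [0.777 0.025 0.125]
by 762 [0.75  0.19  0.052] [0.716 0.154 0.019] [0.774 0.213 0.122]
by 1020 [0.642 0.34  0.061] [0.616 0.309 0.015] [0.684 0.376 0.092]
```

View pics/tc.png

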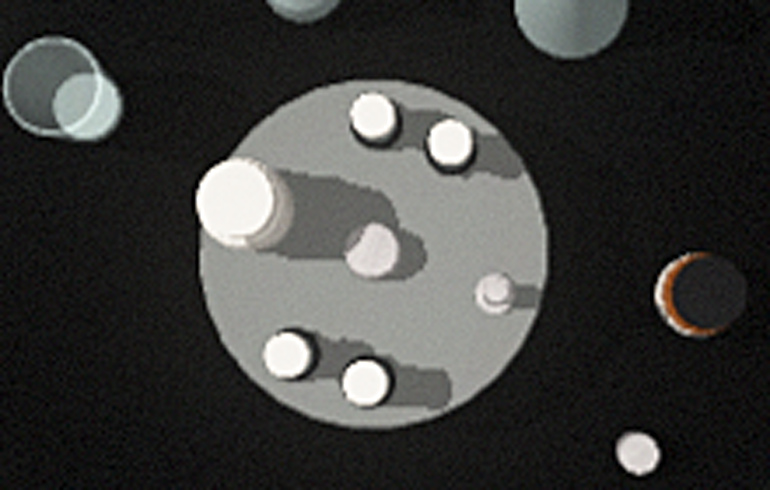

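Axis ≈ (0.5435, 0.120), cap at 72.3°, peg at −107.7° ≈ (0.517, 0.036); heights and radius agree with the text. I'll square the tool to yaw 180 and close the fingers.

```bash
python3 -m jog '[[0,0,0,0,-0.122],[0,0,0,0,-0.122],[0,0,0,0,-0.122],[0,0,0,0,0]]' 10
```

```text
time_s: 0.43
tool_pos: [0.1832, 0.6233, 0.2407]
tool_rot: [-179.9, -0.0, -179.8]
force: [0.1, 0.6, -1.3]
grip_width: 0.0677
grasp_force: 0.0
```

```bash
python3 -m jog '[[0,-1,-1,0,0],[0,-1,-1,0,0],[0,-1,-1,0,0],[0,-1,-1,0,0],[0,-1,-1,0,0],[0,-1,-1,0,0],[0,-1,-1,0,0],[0,-1,-1,0,0],[0,-1,-1,0,0],[0,-1,-1,0,0],[0,-1,-1,0,0],[0,-1,-1,0,0]]'
python3 -m jog '[[0,0,-1,0,0],[0,0,-1,0,0],[0,0,-1,0,0],[0,0,-1,0,0],[0,0,-1,0,0],[0,0,-1,0,0],[0,0,-1,0,0],[0,0,-1,0,0],[0,0,-1,0,0],[0,0,-1,0,0],[0,0,-1,0,0],[0,0,-1,0,0]]'
python3 -m jog '[[0,-1,-1,0,0],[0,-0.9,-1,0,0],[0,0,-1,0,0],[0,0,-1,0,0],[0,0,-1,0,0],[0,0,-0.45,0,0]]'
python3 -m jog '[[0,0,0,0,0],[0,0,0,0,0]]'
```

```text
time_s: 1.43
tool_pos: [0.4244, 0.3828, 0.2411]
tool_rot: [-180.0, -0.0, 179.9]
force: [0.5, 0.0, 0.1]
grip_width: 0.0009
grasp_force: 0.0
time_s: 2.43
tool_pos: [0.4238, 0.143, 0.2411]
tool_rot: [180.0, -0.0, 179.9]
force: [0.3, -0.3, -0.4]
grip_width: 0.0008
grasp_force: 0.0
time_s: 2.93
tool_pos: [0.4621, 0.0322, 0.2411]
tool_rot: [-180.0, -0.0, 179.8]
force: [-0.3, -0.1, 0.3]
grip_width: 0.0003
grasp_force: 0.0
time_s: 3.1
tool_pos: [0.4622, 0.0357, 0.2413]
tool_rot: [179.9, 0.0, -180.0]
force: [-0.0, -0.6, 0.3]
grip_width: 0.0006
grasp_force: 0.0
```

```bash
python3 -m jog '[[0,0,0,1,0],[0,0,0,1,0],[0,0,0,1,0],[0,0,0,1,0],[0,0,0,1,0],[0,0,-0.1,0.05,0],[0,0,0,0,0]]'
python3 - <<'E'
from cell import read_camera
import cv2,numpy as np
from h import *
c=read_camera("scene");P=cloud(c)
m=(abs(P[...,0]-.462)<.06)&(abs(P[...,1]-.034)<.05)&(P[...,2]<.17)&(P[...,2]>.11)
q=P[m];print(m.sum(),np.percentile(q,[1,50,99],axis=0).round(4))
m=(abs(P[...,0]-.517)<.02)&(abs(P[...,1]-.036)<.02)&(P[...,2]<.17)&(P[...,2]>.09)
q=P[m];print("peg",m.sum(),np.percentile(q,[1,50,99],axis=0).round(4))
g=cv2.cvtColor(c["color"],cv2.COLOR_RGB2BGR)[80:280,200:400];cv2.imwrite("pics/s1.png",cv2.resize(g,None,fx=3,fy=3,interpolation=cv2.INTER_CUBIC))
E
```

```text
time_s: 3.68
tool_pos: [0.4614, 0.034, 0.1395]
tool_rot: [-180.0, -0.1, -179.8]
force: [1.1, -0.2, 0.3]
grip_width: 0.0004
grasp_force: 0.0
170 [[0.4532 0.0261 0.1119]
 [0.4733 0.0429 0.1371]
 [0.5215 0.0497 0.1625]]
peg 137 [[0.5104 0.0319 0.093 ]
 [0.5208 0.0413 0.1283]
 [0.5255 0.046  0.1507]]
```

View pics/s1.png

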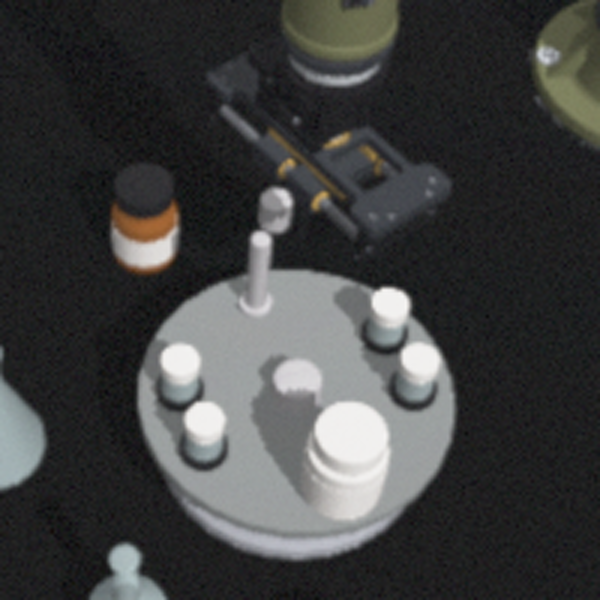

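The fingers, closed, stand behind the peg: the tips are near (360,250) in the crop and the peg top is at (262,240), with nothing in between. I'll write the tracker, then move in and push.

```bash
cat > track.py <<'E'
import sys,json,os,numpy as np
from scipy.optimize import least_squares
from cell import env, read_camera
from h import cloud
AX=np.array([.5435,.120]); AT=np.array([.5428,.1195]); R=.088; ZT=.200
N=int(sys.argv[1]) if len(sys.argv)>1 else 12      # rows to plan
def angle():
    t=float(env.get_obs()["time_s"]); P=cloud(read_camera("top")).reshape(-1,3)
    P=P[(P[:,2]>.106)&(P[:,2]<.155)]; q=P[:,:2]-AT; r=np.hypot(*q.T)
    P,q=P[r<.12],q[r<.12]; vial=P[:,2]<.119
    def score(f):
        s=0
        for d,rad,m in((0,.025,~vial),(180,.008,~vial),*((d,.0145,vial) for d in(72,108,252,288))):
            a=np.radians(f+d); e=q[m]-R*np.array([np.cos(a),np.sin(a)])
            s+=np.clip(1-(e**2).sum(1)/rad**2,0,1).sum()
        return s
    return t,score
D=json.load(open("log.json")) if os.path.exists("log.json") else []
def model(p,t):
    f,w,k,c=p; t=np.asarray(t,float); ts=np.log(1+max(w,0)/c)/k; t=np.minimum(t,ts)
    return f+(w+c)/k*(1-np.exp(-k*t))-c*t
def fit():
    t,f=np.array(D).T; t0=t[0]
    g=lambda p:np.r_[(model(p,t-t0)-f)/.015,(p[2]-.0707)/.025,(p[3]-.57)/.25,(p[1]-1.4)/.5]
    p=least_squares(g,[f[0],1.4,.0707,.57],bounds=([-99,0,.01,.05],[99,3,.3,2])).x
    return t0,p,(g(p)[:len(t)]*.015)
for i in range(1 if D else 4):
    t,score=angle()
    if len(D)>1: t0,p,_=fit(); f0=float(np.degrees(model(p,t-t0))); c=np.arange(f0-30,f0+30,.25)
    elif D: f0=np.degrees(D[-1][1]); c=np.arange(f0-5,f0+40,.25)
    else: c=np.arange(0,360,.25)
    s=[score(x) for x in c]; D.append([t,float(np.radians(c[np.argmax(s)]))])
json.dump(D,open("log.json","w"))
t0,p,res=fit(); o=env.get_obs(); t=float(o["time_s"]); pos=np.array(o["tool_pos"])
w=lambda t:max(0,(p[1]+p[3])*np.exp(-p[2]*(t-t0))-p[3])
jar=lambda t:AX+R*np.array([np.cos(model(p,t-t0)),np.sin(model(p,t-t0))])
print("t %.2f score %.0f phi %.1f w %.2f k %.3f c %.2f stop at %.1f"%(t,max(s),np.degrees(D[-1][1])%360,w(t),p[2],p[3],t0+np.log(1+p[1]/p[3])/p[2]))
print("res deg",np.degrees(res[-5:]).round(1),"tool",pos.round(3),"off now mm",((pos[:2]-jar(t))*1e3).round(1))
cur=pos.copy(); rows=[]
for k in range(1,N+1):
    d=np.r_[jar(t+k/12),ZT]-cur
    u=np.clip(np.round(d*[-1,1,-1]/.02*20)/20,-1,1)
    cur=cur+u*[-1,1,-1]*np.array(.02); rows.append([0]+[float(x)+0. for x in u]+[0])
print(json.dumps(rows).replace(" ","").replace(".0,",",")); print("end err mm",((cur[:2]-jar(t+N/12))*1e3).round(1))
E
python3 -m jog '[[0,-1,0,-0.3,0],[0,-0.3,0,0,0],[0,0,0,0,0]]'
```

```text
time_s: 3.98
tool_pos: [0.4907, 0.0337, 0.148]
tool_rot: [180.0, 0.2, -179.9]
force: [-0.8, -0.5, -0.7]
grip_width: 0.0003
grasp_force: 0.0
```

```bash
python3 -m jog '[[0,-0.1,0,0,0],[0,-0.15,0,0,0],[0,-0.2,0,0,0],[0,-0.25,0,0,0],[0,-0.3,0,0,0],[0,-0.35,0,0,0],[0,-0.4,0,0,0],[0,-0.45,0,0,0],[0,-0.5,0,0,0],[0,-0.5,0,0,0],[0,-0.5,0,0,0],[0,0,0,-1,0]]'
python3 -m jog '[[0,0,0,-1,0],[0,0,0,-0.7,0]]'
python3 track.py 12
```

```text
time_s: 4.98
tool_pos: [0.5621, 0.0332, 0.1629]
tool_rot: [-179.9, -0.3, -179.9]
force: [-0.9, 0.9, -0.5]
grip_width: 0.0005
grasp_force: 0.0
time_s: 5.15
tool_pos: [0.5637, 0.033, 0.2016]
tool_rot: [-180.0, 0.1, -179.9]
force: [0.7, -0.6, -0.4]
grip_width: 0.0004
grasp_force: 0.0
t 5.35 score 328 phi 156.8 w 1.63 k 0.071 c 0.57 stop at 24.5
res deg [ 0.1  0.1 -0.2  0. ] tool [0.563 0.033 0.2  ] off now mm [ 102.7 -114.8]
[[0,1,1,0,0],[0,1,1,0,0],[0,1,1,0,0],[0,1,0.4,0,0],[0,1,-0.55,0,0],[0,-0.1,-0.5,0,0],[0,-0.3,-0.5,0,0],[0,-0.35,-0.45,0,0],[0,-0.4,-0.4,0,0],[0,-0.45,-0.3,0,0],[0,-0.5,-0.3,0,0],[0,-0.5,-0.2,0,0]]
end err mm [0.4 0.2]
```

```bash
python3 -m jog '[[0,1,1,0,0],[0,1,1,0,0],[0,1,1,0,0],[0,1,0.4,0,0],[0,1,-0.55,0,0],[0,-0.1,-0.5,0,0],[0,-0.3,-0.5,0,0],[0,-0.35,-0.45,0,0],[0,-0.4,-0.4,0,0],[0,-0.45,-0.3,0,0],[0,-0.5,-0.3,0,0],[0,-0.5,-0.2,0,0]]'
python3 track.py 12
```

```text
time_s: 6.35
tool_pos: [0.5151, 0.0362, 0.1997]
tool_rot: [-180.0, -0.0, -180.0]
force: [0.2, 0.8, -0.8]
grip_width: 0.0008
grasp_force: 0.0
t 6.40 score 251 phi 253.1 w 1.51 k 0.069 c 0.56 stop at 25.3
res deg [-0.1  0.  -0.1  0.2 -0. ] tool [0.517 0.035 0.2  ] off now mm [-7.5  1.4]
[[0,-0.9,-0.15,0,0],[0,-0.55,0,0,0],[0,-0.55,0.05,0,0],[0,-0.55,0.1,0,0],[0,-0.5,0.15,0,0],[0,-0.45,0.25,0,0],[0,-0.45,0.3,0,0],[0,-0.4,0.35,0,0],[0,-0.35,0.35,0,0],[0,-0.3,0.4,0,0],[0,-0.25,0.45,0,0],[0,-0.2,0.5,0,0]]
end err mm [-0.4  0.4]
```

Tracking well.

```bash
python3 -m jog '[[0,-0.9,-0.15,0,0],[0,-0.55,0,0,0],[0,-0.55,0.05,0,0],[0,-0.55,0.1,0,0],[0,-0.5,0.15,0,0],[0,-0.45,0.25,0,0],[0,-0.45,0.3,0,0],[0,-0.4,0.35,0,0],[0,-0.35,0.35,0,0],[0,-0.3,0.4,0,0],[0,-0.25,0.45,0,0],[0,-0.2,0.5,0,0]]'
python3 track.py 12
```

```text
time_s: 7.4
tool_pos: [0.6236, 0.0933, 0.2002]
tool_rot: [-180.0, -0.0, -179.9]
force: [-0.0, -0.1, -0.6]
grip_width: 0.0002
grasp_force: 0.0
t 7.45 score 91 phi 341.2 w 1.39 k 0.064 c 0.55 stop at 27.3
res deg [ 0.  -0.1  0.1  0.1 -0. ] tool [0.624 0.097 0.2  ] off now mm [-4.6 -0.7]
[[0,-0.35,0.55,0,0],[0,-0.05,0.5,0,0],[0,0.05,0.5,0,0],[0,0.05,0.5,0,0],[0,0.15,0.45,0,0],[0,0.15,0.45,0,0],[0,0.2,0.45,0,0],[0,0.3,0.4,0,0],[0,0.3,0.35,0,0],[0,0.35,0.35,0,0],[0,0.35,0.3,0,0],[0,0.4,0.25,0,0]]
end err mm [0.1 0.5]
```

```bash
python3 -m jog '[[0,-0.35,0.55,0,0],[0,-0.05,0.5,0,0],[0,0.05,0.5,0,0],[0,0.05,0.5,0,0],[0,0.15,0.45,0,0],[0,0.15,0.45,0,0],[0,0.2,0.45,0,0],[0,0.3,0.4,0,0],[0,0.3,0.35,0,0],[0,0.35,0.35,0,0],[0,0.35,0.3,0,0],[0,0.4,0.25,0,0]]'
python3 track.py 12
```

```text
time_s: 8.45
tool_pos: [0.5842, 0.194, 0.2003]
tool_rot: [180.0, 0.0, -179.9]
force: [-0.2, 0.2, 0.0]
grip_width: 0.0003
grasp_force: 0.0
t 8.50 score 268 phi 60.7 w 1.26 k 0.065 c 0.55 stop at 26.7
res deg [-0.1  0.1  0.1 -0.1  0. ] tool [0.583 0.196 0.2  ] off now mm [ 1.  -3.8]
[[0,0.45,0.35,0,0],[0,0.45,0.15,0,0],[0,0.45,0.1,0,0],[0,0.45,0,0,0],[0,0.45,0,0,0],[0,0.45,-0.05,0,0],[0,0.4,-0.1,0,0],[0,0.4,-0.1,0,0],[0,0.4,-0.2,0,0],[0,0.4,-0.2,0,0],[0,0.35,-0.25,0,0],[0,0.3,-0.25,0,0]]
end err mm [0.1 0.2]
```

```bash
python3 -m jog '[[0,0.45,0.35,0,0],[0,0.45,0.15,0,0],[0,0.45,0.1,0,0],[0,0.45,0,0,0],[0,0.45,0,0,0],[0,0.45,-0.05,0,0],[0,0.4,-0.1,0,0],[0,0.4,-0.1,0,0],[0,0.4,-0.2,0,0],[0,0.4,-0.2,0,0],[0,0.35,-0.25,0,0],[0,0.3,-0.25,0,0]]'
python3 track.py 12
```

```text
time_s: 9.5
tool_pos: [0.4852, 0.1815, 0.2003]
tool_rot: [180.0, -0.0, -179.9]
force: [-0.3, 0.1, -0.5]
grip_width: 0.0003
grasp_force: 0.0
t 9.55 score 272 phi 133.5 w 1.14 k 0.064 c 0.55 stop at 27.0
res deg [ 0.1  0.1 -0.2  0.2 -0.1] tool [0.485 0.18  0.2  ] off now mm [ 5.1 -0. ]
[[0,0.55,-0.3,0,0],[0,0.2,-0.35,0,0],[0,0.2,-0.35,0,0],[0,0.2,-0.4,0,0],[0,0.1,-0.35,0,0],[0,0.1,-0.4,0,0],[0,0.1,-0.4,0,0],[0,0,-0.4,0,0],[0,0,-0.4,0,0],[0,-0.05,-0.35,0,0],[0,-0.1,-0.4,0,0],[0,-0.1,-0.35,0,0]]
end err mm [0.2 0.1]
```

```bash
python3 -m jog '[[0,0.55,-0.3,0,0],[0,0.2,-0.35,0,0],[0,0.2,-0.35,0,0],[0,0.2,-0.4,0,0],[0,0.1,-0.35,0,0],[0,0.1,-0.4,0,0],[0,0.1,-0.4,0,0],[0,0,-0.4,0,0],[0,0,-0.4,0,0],[0,-0.05,-0.35,0,0],[0,-0.1,-0.4,0,0],[0,-0.1,-0.35,0,0]]'
python3 track.py 12
```

```text
time_s: 10.55
tool_pos: [0.4625, 0.0922, 0.2003]
tool_rot: [-180.0, 0.0, -179.9]
force: [-0.2, 0.1, 0.0]
grip_width: 0.0006
grasp_force: 0.0
t 10.60 score 207 phi 199.9 w 1.04 k 0.064 c 0.54 stop at 27.5
res deg [-0.1 -0.3  0.2  0.2 -0.2] tool [0.463 0.091 0.2  ] off now mm [0.7 4.5]
[[0,-0.15,-0.55,0,0],[0,-0.15,-0.35,0,0],[0,-0.25,-0.3,0,0],[0,-0.2,-0.3,0,0],[0,-0.25,-0.25,0,0],[0,-0.3,-0.25,0,0],[0,-0.3,-0.2,0,0],[0,-0.3,-0.2,0,0],[0,-0.3,-0.15,0,0],[0,-0.35,-0.1,0,0],[0,-0.3,-0.15,0,0],[0,-0.35,-0.05,0,0]]
end err mm [-0.2  0.1]
```

```bash
python3 -m jog '[[0,-0.15,-0.55,0,0],[0,-0.15,-0.35,0,0],[0,-0.25,-0.3,0,0],[0,-0.2,-0.3,0,0],[0,-0.25,-0.25,0,0],[0,-0.3,-0.25,0,0],[0,-0.3,-0.2,0,0],[0,-0.3,-0.2,0,0],[0,-0.3,-0.15,0,0],[0,-0.35,-0.1,0,0],[0,-0.3,-0.15,0,0],[0,-0.35,-0.05,0,0]]'
python3 track.py 12
```

```text
time_s: 11.6
tool_pos: [0.5269, 0.0358, 0.2002]
tool_rot: [-180.0, -0.0, -179.9]
force: [0.3, -0.5, -0.4]
grip_width: 0.0002
grasp_force: 0.0
t 11.65 score 204 phi 259.3 w 0.94 k 0.064 c 0.54 stop at 27.5
res deg [-0.3  0.2  0.2 -0.2  0. ] tool [0.528 0.036 0.2  ] off now mm [-3.2  3. ]
[[0,-0.5,-0.2,0,0],[0,-0.35,0,0,0],[0,-0.3,0.05,0,0],[0,-0.35,0,0,0],[0,-0.35,0.1,0,0],[0,-0.3,0.1,0,0],[0,-0.3,0.1,0,0],[0,-0.3,0.1,0,0],[0,-0.25,0.2,0,0],[0,-0.3,0.15,0,0],[0,-0.25,0.2,0,0],[0,-0.2,0.2,0,0]]
end err mm [-0.4  0.2]
```

```bash
python3 -m jog '[[0,-0.5,-0.2,0,0],[0,-0.35,0,0,0],[0,-0.3,0.05,0,0],[0,-0.35,0,0,0],[0,-0.35,0.1,0,0],[0,-0.3,0.1,0,0],[0,-0.3,0.1,0,0],[0,-0.3,0.1,0,0],[0,-0.25,0.2,0,0],[0,-0.3,0.15,0,0],[0,-0.25,0.2,0,0],[0,-0.2,0.2,0,0]]'
python3 track.py 24
```

```text
time_s: 12.65
tool_pos: [0.6018, 0.0569, 0.2002]
tool_rot: [180.0, 0.0, -179.9]
force: [0.4, 0.3, -0.9]
grip_width: 0.0006
grasp_force: 0.0
t 12.70 score 83 phi 314.5 w 0.85 k 0.065 c 0.47 stop at 28.5
res deg [ 0.1  0.2  0.1  0.6 -0.5] tool [0.602 0.058 0.2  ] off now mm [-5.  -1.2]
[[0,-0.45,0.3,0,0],[0,-0.2,0.25,0,0],[0,-0.15,0.25,0,0],[0,-0.15,0.25,0,0],[0,-0.15,0.25,0,0],[0,-0.1,0.3,0,0],[0,-0.1,0.3,0,0],[0,-0.05,0.25,0,0],[0,-0.05,0.3,0,0],[0,-0.05,0.3,0,0],[0,0,0.25,0,0],[0,0,0.3,0,0],[0,0,0.3,0,0],[0,0.05,0.25,0,0],[0,0.05,0.25,0,0],[0,0.1,0.3,0,0],[0,0.05,0.25,0,0],[0,0.1,0.25,0,0],[0,0.15,0.25,0,0],[0,0.1,0.2,0,0],[0,0.15,0.2,0,0],[0,0.15,0.25,0,0],[0,0.15,0.2,0,0],[0,0.2,0.15,0,0]]
end err mm [-0.2 -0.3]
```

```bash
python3 -m jog '[[0,-0.45,0.3,0,0],[0,-0.2,0.25,0,0],[0,-0.15,0.25,0,0],[0,-0.15,0.25,0,0],[0,-0.15,0.25,0,0],[0,-0.1,0.3,0,0],[0,-0.1,0.3,0,0],[0,-0.05,0.25,0,0],[0,-0.05,0.3,0,0],[0,-0.05,0.3,0,0],[0,0,0.25,0,0],[0,0,0.3,0,0]]' >/dev/null
python3 -m jog '[[0,0,0.3,0,0],[0,0.05,0.25,0,0],[0,0.05,0.25,0,0],[0,0.1,0.3,0,0],[0,0.05,0.25,0,0],[0,0.1,0.25,0,0],[0,0.15,0.25,0,0],[0,0.1,0.2,0,0],[0,0.15,0.2,0,0],[0,0.15,0.25,0,0],[0,0.15,0.2,0,0],[0,0.2,0.15,0,0]]'
python3 track.py 24
```

```text
time_s: 14.7
tool_pos: [0.6047, 0.18, 0.2003]
tool_rot: [180.0, 0.0, -179.9]
force: [-0.1, 0.4, -0.2]
grip_width: 0.0005
grasp_force: 0.0
t 14.75 score 207 phi 43.5 w 0.68 k 0.064 c 0.52 stop at 27.9
res deg [ 0.2  0.1  0.5 -0.7  0.1] tool [0.604 0.181 0.2  ] off now mm [-1.2 -2.1]
[[0,0.1,0.25,0,0],[0,0.2,0.2,0,0],[0,0.2,0.1,0,0],[0,0.2,0.15,0,0],[0,0.2,0.1,0,0],[0,0.25,0.15,0,0],[0,0.2,0.1,0,0],[0,0.2,0.05,0,0],[0,0.25,0.1,0,0],[0,0.2,0.05,0,0],[0,0.2,0.05,0,0],[0,0.25,0,0,0],[0,0.2,0.05,0,0],[0,0.25,0,0,0],[0,0.2,0,0,0],[0,0.2,0,0,0],[0,0.2,0,0,0],[0,0.25,-0.05,0,0],[0,0.2,-0.05,0,0],[0,0.2,-0.05,0,0],[0,0.2,-0.05,0,0],[0,0.15,-0.05,0,0],[0,0.2,-0.1,0,0],[0,0.2,-0.05,0,0]]
end err mm [-0.3  0.1]
```

```bash
python3 -m jog '[[0,0.1,0.25,0,0],[0,0.2,0.2,0,0],[0,0.2,0.1,0,0],[0,0.2,0.15,0,0],[0,0.2,0.1,0,0],[0,0.25,0.15,0,0],[0,0.2,0.1,0,0],[0,0.2,0.05,0,0],[0,0.25,0.1,0,0],[0,0.2,0.05,0,0],[0,0.2,0.05,0,0],[0,0.25,0,0,0]]' >/dev/null
python3 -m jog '[[0,0.2,0.05,0,0],[0,0.25,0,0,0],[0,0.2,0,0,0],[0,0.2,0,0,0],[0,0.2,0,0,0],[0,0.25,-0.05,0,0],[0,0.2,-0.05,0,0],[0,0.2,-0.05,0,0],[0,0.2,-0.05,0,0],[0,0.15,-0.05,0,0],[0,0.2,-0.1,0,0],[0,0.2,-0.05,0,0]]'
python3 track.py 24
```

```text
time_s: 16.75
tool_pos: [0.5067, 0.1978, 0.2003]
tool_rot: [-180.0, 0.0, -179.9]
force: [0.1, -0.5, 0.2]
grip_width: -0.0
grasp_force: 0.0
t 16.80 score 271 phi 113.9 w 0.53 k 0.061 c 0.60 stop at 27.2
res deg [ 0.1  0.5 -0.7 -0.2  0.2] tool [0.506 0.198 0.2  ] off now mm [ 0.5 -1.6]
[[0,0.2,0,0,0],[0,0.15,-0.1,0,0],[0,0.15,-0.1,0,0],[0,0.15,-0.1,0,0],[0,0.15,-0.1,0,0],[0,0.15,-0.1,0,0],[0,0.15,-0.15,0,0],[0,0.15,-0.1,0,0],[0,0.1,-0.15,0,0],[0,0.1,-0.1,0,0],[0,0.1,-0.15,0,0],[0,0.15,-0.15,0,0],[0,0.05,-0.1,0,0],[0,0.1,-0.15,0,0],[0,0.1,-0.15,0,0],[0,0.05,-0.15,0,0],[0,0.1,-0.15,0,0],[0,0.05,-0.15,0,0],[0,0.05,-0.1,0,0],[0,0.05,-0.15,0,0],[0,0.05,-0.15,0,0],[0,0.05,-0.15,0,0],[0,0.05,-0.15,0,0],[0,0.05,-0.15,0,0]]
end err mm [-0.3 -0.1]
```

```bash
python3 -m jog '[[0,0.2,0,0,0],[0,0.15,-0.1,0,0],[0,0.15,-0.1,0,0],[0,0.15,-0.1,0,0],[0,0.15,-0.1,0,0],[0,0.15,-0.1,0,0],[0,0.15,-0.15,0,0],[0,0.15,-0.1,0,0],[0,0.1,-0.15,0,0],[0,0.1,-0.1,0,0],[0,0.1,-0.15,0,0],[0,0.15,-0.15,0,0]]' >/dev/null
python3 -m jog '[[0,0.05,-0.1,0,0],[0,0.1,-0.15,0,0],[0,0.1,-0.15,0,0],[0,0.05,-0.15,0,0],[0,0.1,-0.15,0,0],[0,0.05,-0.15,0,0],[0,0.05,-0.1,0,0],[0,0.05,-0.15,0,0],[0,0.05,-0.15,0,0],[0,0.05,-0.15,0,0],[0,0.05,-0.15,0,0],[0,0.05,-0.15,0,0]]'
python3 track.py 24
```

```text
time_s: 18.8
tool_pos: [0.458, 0.1378, 0.2003]
tool_rot: [180.0, 0.0, -179.9]
force: [1.1, 0.1, 0.1]
grip_width: 0.0003
grasp_force: 0.0
t 18.85 score 255 phi 168.5 w 0.40 k 0.061 c 0.58 stop at 27.3
res deg [ 0.5 -0.7 -0.2  0.3 -0. ] tool [0.458 0.137 0.2  ] off now mm [0.9 1.2]
[[0,0.05,-0.2,0,0],[0,0.05,-0.15,0,0],[0,0,-0.15,0,0],[0,0,-0.1,0,0],[0,0,-0.15,0,0],[0,0,-0.15,0,0],[0,0,-0.15,0,0],[0,0,-0.1,0,0],[0,0,-0.15,0,0],[0,0,-0.1,0,0],[0,-0.05,-0.15,0,0],[0,0,-0.1,0,0],[0,-0.05,-0.15,0,0],[0,0,-0.1,0,0],[0,-0.05,-0.1,0,0],[0,0,-0.15,0,0],[0,-0.05,-0.1,0,0],[0,-0.05,-0.1,0,0],[0,-0.05,-0.1,0,0],[0,0,-0.1,0,0],[0,-0.05,-0.1,0,0],[0,-0.05,-0.1,0,0],[0,-0.05,-0.1,0,0],[0,-0.05,-0.1,0,0]]
end err mm [-0.1 -0.2]
```

```bash
python3 -m jog '[[0,0.05,-0.2,0,0],[0,0.05,-0.15,0,0],[0,0,-0.15,0,0],[0,0,-0.1,0,0],[0,0,-0.15,0,0],[0,0,-0.15,0,0],[0,0,-0.15,0,0],[0,0,-0.1,0,0],[0,0,-0.15,0,0],[0,0,-0.1,0,0],[0,-0.05,-0.15,0,0],[0,0,-0.1,0,0]]' >/dev/null
python3 -m jog '[[0,-0.05,-0.15,0,0],[0,0,-0.1,0,0],[0,-0.05,-0.1,0,0],[0,0,-0.15,0,0],[0,-0.05,-0.1,0,0],[0,-0.05,-0.1,0,0],[0,-0.05,-0.1,0,0],[0,0,-0.1,0,0],[0,-0.05,-0.1,0,0],[0,-0.05,-0.1,0,0],[0,-0.05,-0.1,0,0],[0,-0.05,-0.1,0,0]]'
python3 track.py 24
```

```text
time_s: 20.85
tool_pos: [0.4663, 0.079, 0.2003]
tool_rot: [180.0, 0.0, -179.9]
force: [-0.0, -0.6, -0.4]
grip_width: 0.0003
grasp_force: 0.0
t 20.90 score 206 phi 208.0 w 0.28 k 0.061 c 0.59 stop at 27.2
res deg [-0.7 -0.2  0.3 -0.1  0.1] tool [0.467 0.078 0.2  ] off now mm [0.1 0.9]
[[0,-0.05,-0.15,0,0],[0,-0.05,-0.05,0,0],[0,-0.05,-0.1,0,0],[0,-0.05,-0.1,0,0],[0,-0.05,-0.05,0,0],[0,-0.05,-0.1,0,0],[0,-0.05,-0.05,0,0],[0,-0.05,-0.1,0,0],[0,-0.1,-0.05,0,0],[0,-0.05,-0.05,0,0],[0,-0.05,-0.1,0,0],[0,-0.05,-0.05,0,0],[0,-0.05,-0.05,0,0],[0,-0.05,-0.05,0,0],[0,-0.05,-0.05,0,0],[0,-0.1,-0.05,0,0],[0,-0.05,-0.05,0,0],[0,-0.05,-0.05,0,0],[0,-0.05,-0.05,0,0],[0,-0.05,-0.05,0,0],[0,-0.05,-0.05,0,0],[0,-0.05,-0.05,0,0],[0,-0.05,-0.05,0,0],[0,-0.05,0,0,0]]
end err mm [-0.4  0.4]
```

```bash
python3 -m jog '[[0,-0.05,-0.15,0,0],[0,-0.05,-0.05,0,0],[0,-0.05,-0.1,0,0],[0,-0.05,-0.1,0,0],[0,-0.05,-0.05,0,0],[0,-0.05,-0.1,0,0],[0,-0.05,-0.05,0,0],[0,-0.05,-0.1,0,0],[0,-0.1,-0.05,0,0],[0,-0.05,-0.05,0,0],[0,-0.05,-0.1,0,0],[0,-0.05,-0.05,0,0]]' >/dev/null
python3 -m jog '[[0,-0.05,-0.05,0,0],[0,-0.05,-0.05,0,0],[0,-0.05,-0.05,0,0],[0,-0.1,-0.05,0,0],[0,-0.05,-0.05,0,0],[0,-0.05,-0.05,0,0],[0,-0.05,-0.05,0,0],[0,-0.05,-0.05,0,0],[0,-0.05,-0.05,0,0],[0,-0.05,-0.05,0,0],[0,-0.05,-0.05,0,0],[0,-0.05,0,0,0]]'
python3 track.py 24
```

```text
time_s: 22.9
tool_pos: [0.4924, 0.0489, 0.2003]
tool_rot: [180.0, 0.0, -179.9]
force: [-0.2, -0.1, 0.3]
grip_width: 0.0007
grasp_force: 0.0
t 22.95 score 209 phi 235.4 w 0.18 k 0.062 c 0.58 stop at 27.3
res deg [-0.3  0.3 -0.1  0.2 -0.1] tool [0.493 0.049 0.2  ] off now mm [-1.5  1.8]
[[0,-0.15,-0.15,0,0],[0,-0.05,0,0,0],[0,-0.05,-0.05,0,0],[0,-0.05,0,0,0],[0,-0.05,-0.05,0,0],[0,-0.05,-0.05,0,0],[0,-0.05,0,0,0],[0,-0.05,-0.05,0,0],[0,-0.05,0,0,0],[0,0,-0.05,0,0],[0,-0.05,0,0,0],[0,-0.05,-0.05,0,0],[0,-0.05,0,0,0],[0,-0.05,0,0,0],[0,-0.05,-0.05,0,0],[0,-0.05,0,0,0],[0,0,0,0,0],[0,-0.05,-0.05,0,0],[0,-0.05,0,0,0],[0,-0.05,0,0,0],[0,0,-0.05,0,0],[0,-0.05,0,0,0],[0,-0.05,0,0,0],[0,0,0,0,0]]
end err mm [-0.3  0.2]
```

```bash
python3 -m jog '[[0,-0.15,-0.15,0,0],[0,-0.05,0,0,0],[0,-0.05,-0.05,0,0],[0,-0.05,0,0,0],[0,-0.05,-0.05,0,0],[0,-0.05,-0.05,0,0],[0,-0.05,0,0,0],[0,-0.05,-0.05,0,0],[0,-0.05,0,0,0],[0,0,-0.05,0,0],[0,-0.05,0,0,0],[0,-0.05,-0.05,0,0]]' >/dev/null
python3 -m jog '[[0,-0.05,0,0,0],[0,-0.05,0,0,0],[0,-0.05,-0.05,0,0],[0,-0.05,0,0,0],[0,0,0,0,0],[0,-0.05,-0.05,0,0],[0,-0.05,0,0,0],[0,-0.05,0,0,0],[0,0,-0.05,0,0],[0,-0.05,0,0,0],[0,-0.05,0,0,0],[0,0,0,0,0]]'
python3 track.py 24
```

```text
time_s: 24.95
tool_pos: [0.5144, 0.0372, 0.2003]
tool_rot: [-180.0, 0.0, -179.9]
force: [0.3, -0.0, -0.3]
grip_width: 0.0003
grasp_force: 0.0
t 25.00 score 250 phi 252.0 w 0.09 k 0.062 c 0.56 stop at 27.4
res deg [ 0.1 -0.1  0.3  0.2 -0.3] tool [0.514 0.037 0.2  ] off now mm [-1.9  0.9]
[[0,-0.15,-0.05,0,0],[0,0,0,0,0],[0,-0.05,0,0,0],[0,0,-0.05,0,0],[0,-0.05,0,0,0],[0,0,0,0,0],[0,-0.05,0,0,0],[0,0,0,0,0],[0,-0.05,0,0,0],[0,0,0,0,0],[0,-0.05,-0.05,0,0],[0,0,0,0,0],[0,0,0,0,0],[0,-0.05,0,0,0],[0,0,0,0,0],[0,0,0,0,0],[0,-0.05,0,0,0],[0,0,0,0,0],[0,0,0,0,0],[0,0,0,0,0],[0,0,0,0,0],[0,-0.05,0,0,0],[0,0,0,0,0],[0,0,0,0,0]]
end err mm [0.2 0.3]
```

```bash
python3 -m jog '[[0,-0.15,-0.05,0,0],[0,0,0,0,0],[0,-0.05,0,0,0],[0,0,-0.05,0,0],[0,-0.05,0,0,0],[0,0,0,0,0],[0,-0.05,0,0,0],[0,0,0,0,0],[0,-0.05,0,0,0],[0,0,0,0,0],[0,-0.05,-0.05,0,0],[0,0,0,0,0]]' >/dev/null
python3 -m jog '[[0,0,0,0,0],[0,-0.05,0,0,0],[0,0,0,0,0],[0,0,0,0,0],[0,-0.05,0,0,0],[0,0,0,0,0],[0,0,0,0,0],[0,0,0,0,0],[0,0,0,0,0],[0,-0.05,0,0,0],[0,0,0,0,0],[0,0,0,0,0]]' >/dev/null
python3 track.py 2
python3 -m jog '[[0,0,0,0,0],[0,0,0,0,0],[0,0,0,0,0],[0,0,0,0,0],[0,0,0,0,0],[0,0,0,0,0],[0,0,0,0,0],[0,0,0,0,0],[0,0,0,0,0],[0,0,0,0,0],[0,0,0,0,0],[0,0,0,0,0]]' >/dev/null
python3 -m jog '[[0,0,0,0,0],[0,0,0,0,0],[0,0,0,0,0],[0,0,0,0,0],[0,0,0,0,0],[0,0,0,0,0],[0,0,0,0,0],[0,0,0,0,0],[0,0,0,0,0],[0,0,0,0,0],[0,0,0,0,0],[0,0,0,0,0]]' >/dev/null
python3 track.py 2
python3 -m jog '[[0,0,0,0,0],[0,0,0,0,0],[0,0,0,0,0],[0,0,0,0,0],[0,0,0,0,0],[0,0,0,0,0],[0,0,0,0,0],[0,0,0,0,0],[0,0,0,0,0],[0,0,0,0,0],[0,0,0,0,0],[0,0,0,0,0]]' >/dev/null
python3 track.py 2
python3 - <<'E'
from cell import read_camera
import cv2
cv2.imwrite("pics/end.png",cv2.cvtColor(read_camera("scene")["color"],cv2.COLOR_RGB2BGR))
E
```

```text
t 27.05 score 211 phi 257.4 w 0.01 k 0.062 c 0.57 stop at 27.4
res deg [-0.1  0.3  0.2 -0.5  0.2] tool [0.525 0.034 0.2  ] off now mm [0.6 0.2]
[[0,0.05,0,0,0],[0,-0.05,0,0,0]]
end err mm [0.5 0.2]
t 29.10 score 209 phi 257.5 w 0.00 k 0.062 c 0.57 stop at 27.4
res deg [ 0.3  0.2 -0.5  0.1  0.1] tool [0.525 0.034 0.2  ] off now mm [0.6 0.2]
[[0,0.05,0,0,0],[0,0,0,0,0]]
end err mm [-0.4  0.2]
t 30.15 score 209 phi 257.4 w 0.00 k 0.062 c 0.57 stop at 27.3
res deg [ 0.1 -0.6 -0.   0.1  0.2] tool [0.525 0.034 0.2  ] off now mm [0.7 0.2]
[[0,0.05,0,0,0],[0,0,0,0,0]]
end err mm [-0.3  0.2]
```

View pics/end.png

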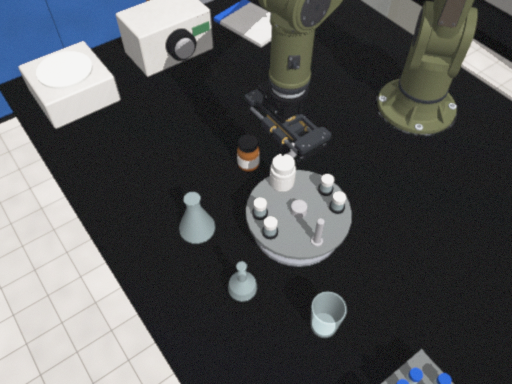

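The gripper's tips, near (293,152), hover over the jar's cap at (284,163), the turntable stands still, and all the glassware is where it was.

```bash
python3 -c "
from cell import env
print(env.sign_off())"
```

```text
the job is handed in; nothing more can be done
None
```

The job is handed in: the carousel was launched at about 1.6 rad/s (a turn in about 3.9 s, just under the 4 to 5 s you asked for), the tool point tracked within about 8 mm of the cap's centre from 6.4 s until the turntable stopped at about 27 s, and it finished about 1 mm off centre and 5.5 cm above the cap with the glassware in place (judge's verdict not shown).

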